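# Sound the depth of a blind bore at the goods-in desk

### The arm

A 7-joint arm with a two-finger parallel gripper is mounted at the origin on the work surface. World frame = base frame: x ahead of the robot, y to its left, z up, the work surface at z = 0. Lengths are in m, angles in rad, forces in N, time in s.
With the tool pointing down it reaches from about 0.4 to 0.85 m from the base axis. Payload 4.5 kg.
Tool frame: the origin (TCP) lies midway between the tips of the shut fingers; the grasp point (between the pads) lies 19 mm behind it; z points along the fingers, y is the line along which they close (so a half turn about z gives the same grasp; the last joint's range is limited). The gripper opens to 88 mm and grips with 3 to 60 N. Pads are 18 mm wide; open, the fingers measure 123 mm over their backs; the gripper's body (75 mm by 187 mm) begins 45 mm behind the grasp point.
Start: joints at [-1.201, 0.689, -0.195, 1.565, 0.157, 0.902, -0.215], TCP at [0.206, 0.59, 0.239] pointing down, gripper open.
Joint ranges: [-3.01, 3.01], [-0.46, 2.08], [-1.47, 1.51], [0.13, 2.56], [-1, 4.14], [0.04, 2.09], [-2.66, 2.66]. Speed limits (rad/s): [2.57, 2.57, 3.14, 3.14, 3.14, 3.14, 3.14].

### API

Orientations are given as a unit quaternion [x, y, z, w].
In Python, from plant import r gives the robot as it stands. The module is installed in compiled form; this text tells all that it offers.
- The arm moves only by the tool step_arm, never from a script. Its argument "series" is a list of rows, each a list of 7 numbers: the shift along the world's x, y, z in mm, then the turn, a rotation vector about the world's x, y, z in rad, then the closure, from 0 (fully open) to 1 (shut). A call has 1 to 20 rows; each row shifts and turns the commanded pose from where the row before left it; what a row does not reach is not made up. A row lasts 1/10 s, in which the tool goes at most 50 mm and 8.59 degrees, less where a joint would pass 70% of its speed; a pose out of reach is approached as far as the arm can. A call is refused whole if a number of a shift passes 50 or a number of a turn 0.15, either way. A call with a gripper value outside its range is refused whole. The fingers move at their own pace and stop on an object; "force" is the grip in N (left out, the last holds). Time passes only in rows, so rows that do not move let the fingers close. It gives the time, the measured TCP pose, the force, the opening and the grip force at its end, in the units of the state.
- r.get_state(): the state, without advancing time (a new reading comes with each control period).
- r.snapshot(name): name is "side" or "top" or "wrist"; returns (picture, depth): 384x512x3 uint8, blue, green, red; 384x512 float32, m along the optical axis (not along the pixel's ray), 0 where there is no reading.
- r.get_calibration(name): a dict with "intrinsics" (3x3 intrinsics, pixels), "dist_coeffs" ([k1, k2, p1, p2, k3] as OpenCV has them; the pictures are not rectified), "pose" (4x4, takes a point from camera to world coordinates). Camera axes: x right, y up, looking along -z (the intrinsics and any distortion apply to the point x, -y, -z); pixel columns grow to the right and rows downward; lengths in m; the calibration is good to about 2 mm. A picture is of the moment at which its call begins: read the wrist's pose just before it. get_calibration takes no time and is no camera call; for the wrist camera it gives the pose at the moment of the call.
- r.finish_job(): hands the job in; it is judged then, once.
The state is a dict: "clock": time; "q": joint angles; "qd": joint speeds; "joint_torque": joint torques, N m; "tool_pos": TCP position; "eef_rot": TCP orientation; "contact_force": force on the tool from outside, world axes, zero at the start; "moment": the same for the moment, N m; "opening": opening from 0.0 (shut) to 1.0 (fully open); "finger_force": force on a finger pad.
Only numpy, scipy, OpenCV 4.12 (cv2) and the standard library are available. Lean on these libraries where they do the work, as an engineer would, in place of code of your own. Each camera call takes 0.05 s, during which the arm holds its last target. There are 200 camera calls.

### The job

Take the depth gauge out of its stand and lower its rod into the narrow bore of the clamped aluminium housing until the rod bottoms out, letting its sliding stop come to rest on the housing's face and ride up the rod. Hold it down on the bottom for two seconds with a light, steady push of about 10 newtons (never hard), then let go and leave the gauge standing upright in the bore, rod on the bottom and stop flat on the face, so the depth can be read off. Leave the other things on the desk where they are.

Things in the scene. Friction and masses are not known exactly. Their poses are not given: they have to be found in the camera images.
- gauge: depth gauge, loose, about 140 g: upright steel rod 10 mm in diameter, 95 mm long, chamfered tip, topped by a dark round knurled knob 26 mm in diameter, 30 mm tall (95 to 125 mm above the tip); a steel stop collar rides on the rod. Origin at the rod's tip, z along the rod up to the knob. Starts upright in the stand, stop resting on the stand's top, tip 12 mm below that top
- knob (a point): centre of the gauge's grip knob, 110 mm above the rod's tip, on the rod's axis; grip it here from above, across its 26 mm diameter
- rod_tip (a point): the rod's tip, the gauge's lowest point
- stop (a joint): sliding stop collar on the rod: flange 40 mm across and 6 mm thick, 22 mm hub 10 mm tall above it. Friction keeps it where it is; it takes about 3 N to slide. Value 0 to 0.055 m: how far it has ridden up towards the knob; at 0 (the start) the tip stands 12 mm beyond the stop's underside, so the reach beyond the stop is 12 mm + value
- stop_face (a point): centre of the stop's flat underside
- housing: fixed aluminium housing, 130 mm (x) by 60 mm (y), on a dark base plate 170 by 85 mm; top face 72 mm above the desk. Origin under the base plate's centre. In its top: a narrow blind bore 11.6 mm in diameter at x = -32.5 mm, depth unknown, 26 to 46 mm, its bottom (bore_floor) hard and flat; at x = +32.5 mm a wide recess 31 mm across, 18 mm deep, not to be sounded
- bore_mouth (a point): centre of the narrow bore's mouth (2 mm chamfer), level with the housing's top face; z is up along the bore
- stand: black gauge stand, a fixed block 90 by 70 mm and 34 mm tall, with an 18 mm through hole in its centre in which the gauge's rod hangs. Origin at the centre of its underside
- carton: bystander: cardboard carton 100 by 70 by 50 mm, origin under its centre
- white_carton: bystander: white carton 90 by 60 by 35 mm, origin under its centre
- bearing: bystander: steel ring 42 mm across, 12 mm tall, origin under its centre
- driver: bystander: screwdriver lying on the desk
- jar: bystander: small capped jar 50 mm across, 70 mm tall, origin under its centre
- bush: bystander: small flanged brass bush 44 mm across, 30 mm tall, origin under its centre
There are look-alikes about, which are no part of the job. Of the things like the gauge, leave any that is blue or red; of the rest the larger one is meant.

How it is judged:
On the way, in this order (a step that is already met when the one before it is completed fails the run):
1. the gauge is lifted clear of its stand (height (world z) of rod_tip above 0.05 m), for 0.1 s.
2. the rod is in the narrow bore, upright, with the stop on the housing's face and riding up (horizontal distance between rod_tip and bore_mouth below 0.004 m and angle between gauge's own z axis and vertical below 0.08 rad and z of stop_face in the frame of bore_mouth below 0.002 m and value of joint stop above 0.003 m), for 0.05 s.
3. the rod is held on the bottom of the bore with 5 to 20 N between gauge and housing, for 1.2 s (horizontal distance between rod_tip and bore_mouth below 0.004 m and angle between gauge's own z axis and vertical below 0.08 rad and z of stop_face in the frame of bore_mouth below 0.002 m and value of joint stop above 0.011 m and contact force between gauge and bore_floor above 2 N and contact force between gauge and housing between 5 and 20 N), for 1.2 s.
At the end, for the whole second after the job is handed in: the gauge stands released and still in the narrow bore: tip within 4 mm of the bore's axis, upright within 0.08 rad, rod within 2 mm of the bottom and stop's underside within 2 mm of the housing's face (horizontal distance between rod_tip and bore_mouth below 0.004 m and angle between gauge's own z axis and vertical below 0.08 rad and z of stop_face in the frame of bore_mouth below 0.002 m and z of rod_tip in the frame of bore_floor below 0.002 m and linear speed of gauge below 0.01 m/s); the robot touches nothing.
It fails at once if the gauge is pressed against the housing with more than 25 N (contact force between gauge and housing above 25 N).
It fails at once if a bystander is moved by more than 30 mm (distance of any of carton, white_carton, bearing, driver, jar, bush from where it was at the start of the episode above 0.03 m).
It also fails if it takes over 58 s, if anything falls off the work surface, if the arm or the gripper's body presses on something with over 40 N, if the wrist force passes 120 N, or if a joint passes its speed limit or range.

## Working session

There is one attempt and no reset: what is moved stays moved. The work goes in short steps, Python scripts to look and compute and a tool call to move; the robot and the scene stay as the last step left them, time stands still between calls to the robot, and variables do not carry over. Pictures are saved under pics/ and viewed, at most 10 in all, crops included, and the job is handed in when it is done.

Besides the shell and the picture viewer there is one more tool, called after "Emit:" by a JSON object that holds its "api" and its "payload". step_arm: Moves the arm, as the interface text tells. Its arguments: {"type":"object","properties":{"series":{"type":"array"},"force":{"type":"number"}},"required":["series"]}

```bash
mkdir -p pics
cat > h.py <<'E'
import numpy as np, cv2
from plant import r
def ray(cal,u,v):
    p=cv2.undistortPoints(np.array([[[u,v]]],float),np.array(cal["intrinsics"]),np.array(cal["dist_coeffs"]))[0,0]
    T=np.array(cal["pose"]); d=T[:3,:3]@np.array([p[0],-p[1],-1.0]); return T[:3,3],d
def onz(cal,u,v,z):
    o,d=ray(cal,u,v); return o+d*(z-o[2])/d[2]
def atd(cal,u,v,dep):
    o,d=ray(cal,u,v); return o+d*dep
E
python3 - <<'E'
from h import *
s=r.get_state();print({k:np.round(v,3) for k,v in s.items()})
for n in("top","side"):
    c=r.get_calibration(n);im,d=r.snapshot(n);cv2.imwrite(f"pics/{n}0.png",im);np.savez(f"{n}0.npz",im=im,d=d)
    print(n,np.round(c["pose"],3).tolist(),c["intrinsics"],c["dist_coeffs"])
E
```

```text
{'clock': np.float64(0.0), 'q': array([-1.201,  0.69 , -0.194,  1.566,  0.157,  0.903, -0.215]), 'qd': array([-0.002, -0.   ,  0.001, -0.001,  0.002, -0.   ,  0.001]), 'joint_torque': array([ 0.0000e+00, -5.2757e+01, -1.2670e+00, -1.5344e+01, -5.3000e-02,
        6.0000e-03,  0.0000e+00]), 'tool_pos': array([0.206, 0.589, 0.238]), 'eef_rot': array([ 0.167,  0.986, -0.001, -0.   ]), 'contact_force': array([-0.065,  0.245, -0.892]), 'moment': array([ 0.065, -0.003,  0.019]), 'finger_force': np.float64(0.0), 'opening': np.float64(1.001)}
top [[-0.004, 0.975, -0.221, 0.252], [-1.0, -0.003, 0.003, -0.007], [0.002, 0.221, 0.975, 1.428], [0.0, 0.0, 0.0, 1.0]] [[431.90997436   0.         248.91401196]
 [  0.         431.90997436 187.49221764]
 [  0.           0.           1.        ]] [-0.12571787  0.          0.          0.          0.        ]
side [[0.729, 0.448, -0.517, 0.062], [-0.684, 0.463, -0.563, -0.511], [-0.012, 0.765, 0.644, 0.725], [0.0, 0.0, 0.0, 1.0]] [[399.62614274   0.         247.49383426]
 [  0.         399.62614274 200.03052126]
 [  0.           0.           1.        ]] [0.01819945 0.         0.         0.         0.        ]
```

View pics/top0.png

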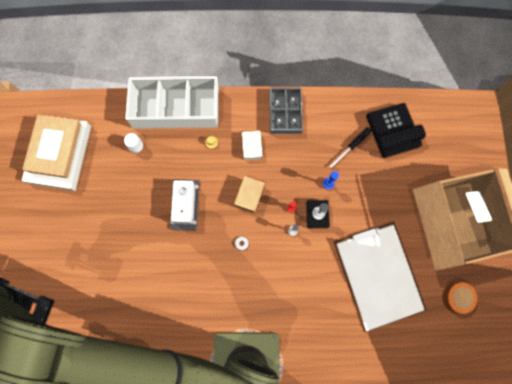

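View pics/side0.png

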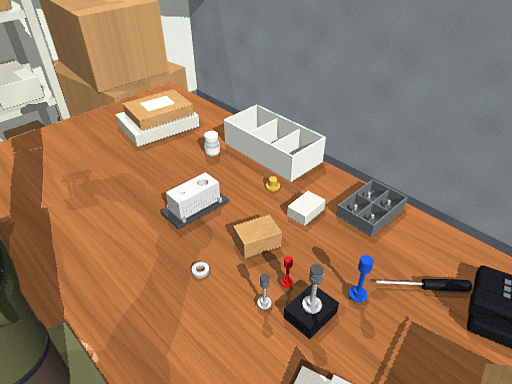

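The top view shows the gauge in its black stand at about (318,212) and the housing at (185,205). Blue, red and small grey look-alikes stand near the stand. I'll measure these next.

Run:
```python
from h import *
a=np.load("top0.npz");b=np.load("side0.npz")
c1=cv2.resize(a["im"][165:265,150:350],None,fx=4,fy=4,interpolation=cv2.INTER_CUBIC)
cv2.imwrite("pics/tc.png",c1)
c2=cv2.resize(b["im"][160:340,150:350],None,fx=3,fy=3,interpolation=cv2.INTER_CUBIC);cv2.imwrite("pics/sc.png",c2)
# heights from depth in the top view
c=r.get_calibration("top");d=a["d"]
for (u0,u1,v0,v1,zl,zh,n) in [(165,205,175,235,.065,.08,"housing top"),(295,345,190,235,.135,.16,"knob top"),(295,345,190,235,.028,.038,"stand top"),(280,300,222,240,.08,.2,"small")]:
    P=[];
    for v in range(v0,v1):
        for u in range(u0,u1):
            if d[v,u]>0:
                p=atd(c,u,v,d[v,u])
                if zl<p[2]<zh:P.append(p)
    P=np.array(P)
    if len(P): print(n,len(P),P.mean(0).round(4),P.min(0).round(4),P.max(0).round(4),cv2.minAreaRect((P[:,:2]*1000).astype(np.float32)))
c=r.get_calibration("side");d=b["d"]
P=np.array([atd(c,u,v,d[v,u]) for v in range(260,300) for u in range(300,335) if d[v,u]>0])
Q=P[P[:,2]>.115];print("side knob",len(Q),Q.mean(0).round(4),Q.min(0).round(4),Q.max(0).round(4))
```

```text
housing top 689 [0.5137 0.2037 0.0719] [0.4502 0.1723 0.0651] [0.583  0.236  0.0789] ((517.2446899414062, 203.97613525390625), (61.851261138916016, 132.85826110839844), 87.97743225097656)
knob top 61 [ 0.481  -0.2353  0.1464] [ 0.469  -0.2468  0.1379] [ 0.4937 -0.2229  0.153 ] ((481.7206726074219, -236.18093872070312), (23.39065933227539, 23.435752868652344), 43.964385986328125)
stand top 401 [ 0.4779 -0.2335  0.0332] [ 0.4356 -0.273   0.0282] [ 0.5257 -0.2008  0.0379] ((481.073974609375, -236.60406494140625), (90.5902328491211, 71.09745788574219), 1.6222366094589233)
small 37 [ 0.4267 -0.1529  0.0945] [ 0.4178 -0.1626  0.0831] [ 0.4373 -0.1439  0.1013] ((427.6680908203125, -153.53663635253906), (18.842618942260742, 18.904550552368164), 11.730880737304688)
side knob 244 [ 0.4789 -0.2425  0.1382] [ 0.4698 -0.2527  0.1165] [ 0.4951 -0.2267  0.1486]
```

View pics/tc.png

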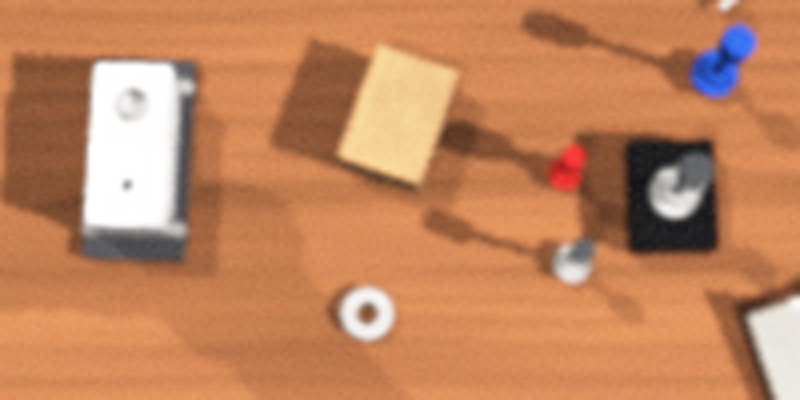

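The narrow bore shows at crop (126,184) and the wide recess at (131,102). The heights match: housing top 0.072, knob top 0.147, stand 90x71. I'll go over the bore first for a closer look.

Emit:
{"api": "step_arm", "payload": {"series": [[28,-39,0,0,0,0,0],[28,-39,0,0,0,0,0],[28,-39,0,0,0,0,0],[28,-39,0,0,0,0,0],[28,-39,0,0,0,0,0],[28,-39,0,0,0,0,0],[28,-39,0,0,0,0,0],[28,-39,0,0,0,0,0],[28,-39,0,0,0,0,0],[26,-35,0,0,0,0,0],[0,0,0,0,0,0,0],[0,0,0,0,0,0,0]]}}

```text
clock: 1.3
tool_pos: [0.4841, 0.2031, 0.2384]
eef_rot: [0.169, 0.986, -0.0, -0.0]
contact_force: [-0.1, -0.2, -0.8]
opening: 1.003
finger_force: 0.0
```

Run:
```python
from h import *
c=r.get_calibration("top");print("bore from top",onz(c,181.1,210.6,.072).round(4))
c=r.get_calibration("wrist");im,d=r.snapshot("wrist");cv2.imwrite("pics/w1.png",im);np.savez("w1.npz",im=im,d=d,**{k:np.array(v) for k,v in c.items()})
s=r.get_state();print(s["tool_pos"],s["q"].round(2),s["contact_force"],c["pose"].round(3).tolist())
T=np.array(c["pose"])
for p in ([.484,.204,.072],):
    q=np.linalg.inv(T)@np.append(p,1);K=np.array(c["intrinsics"]);print(K@np.array([q[0]/-q[2],-q[1]/-q[2],1]))
```

```text
bore from top [0.4845 0.206  0.072 ]
[0.48331536 0.20472156 0.23852209] [-0.33  0.56 -0.26  1.86  0.2   0.74  0.54] [ 0.02092323  0.82328012 -0.07995457] [[0.332, -0.912, -0.24, 0.423], [0.943, 0.321, 0.085, 0.226], [0.0, -0.255, 0.967, 0.383], [0.0, 0.0, 0.0, 1.0]]
[255.55995477 173.63001191   1.        ]
```

View pics/w1.png

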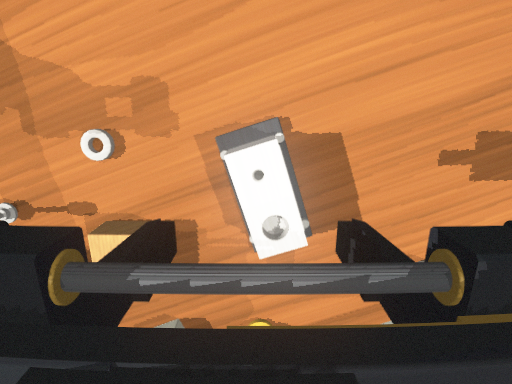

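The wrist view shows the narrow bore at (258,175) and the recess at (275,228). I'll refine the bore position by mask.

```bash
cat >> h.py <<'E'
def dark(im,u0,u1,v0,v1,t,inv=False):
    g=cv2.cvtColor(im,cv2.COLOR_BGR2GRAY).astype(float)[v0:v1,u0:u1]
    w=np.clip(t-g,0,None); vv,uu=np.mgrid[v0:v1,u0:u1]
    return (uu*w).sum()/w.sum(),(vv*w).sum()/w.sum(),(w>0).sum()
E
python3 - <<'E'
from h import *
a=np.load("w1.npz");c={k:a[k] for k in("intrinsics","dist_coeffs","pose")}
g=cv2.cvtColor(a["im"],cv2.COLOR_BGR2GRAY);print(g[168:183,250:268])
u,v,n=dark(a["im"],250,268,166,184,170);print(u,v,n,onz(c,u,v,.072))
print("depth near",[atd(c,x,y,a["d"][y,x]).round(4) for x,y in((245,175),(270,185),(258,175))])
E
```

```text
[[254 254 254 254 254 254 254 253 253 253 253 254 254 254 254 254 254 254]
 [254 254 254 254 254 252 245 236 232 237 243 252 254 254 254 254 254 254]
 [254 254 254 253 244 218 200 187 174 193 200 228 250 253 254 254 254 254]
 [254 254 254 244 215 179 147 133 133 133 136 151 229 251 254 254 254 254]
 [254 254 250 224 182 148 137 136 134 136 136 137 151 239 253 254 254 254]
 [254 253 237 209 159 131 132 135 133 134 134 129 128 175 251 254 254 254]
 [254 254 236 199 150 131 136 134 133 134 129 131 132 128 251 254 254 254]
 [254 253 233 202 156 137 140 141 138 136 135 132 133 171 252 254 254 254]
 [254 254 235 206 163 140 142 143 142 143 138 135 133 219 252 254 254 254]
 [254 254 244 221 178 145 142 145 142 144 142 136 166 238 253 254 254 254]
 [254 254 250 227 201 169 146 141 144 143 139 158 221 249 254 254 254 254]
 [254 254 253 241 222 208 184 157 149 158 182 221 244 252 254 254 254 254]
 [254 254 254 253 243 230 224 214 211 223 235 248 251 254 254 254 254 254]
 [254 254 254 254 253 248 244 243 243 246 250 252 253 254 255 254 254 254]
 [254 254 254 254 254 254 253 253 252 252 253 254 254 254 254 255 254 254]]
258.47445972495086 174.41355599214145 69 [0.48588375 0.20672156 0.072     ]
depth near [array([0.4818, 0.1925, 0.0709]), array([0.5019, 0.2147, 0.0699]), array([0.4927, 0.204 , 0.0403])]
```

Emit:
{"api": "step_arm", "payload": {"series": [[0,-44,0,0,0,0,0.3],[0,-44,0,0,0,0,0.3],[0,-44,0,0,0,0,0.3],[0,-44,0,0,0,0,0.3],[0,-44,0,0,0,0,0.3],[0,-44,0,0,0,0,0.3],[0,-44,0,0,0,0,0.3],[-1,-44,0,0,0,0,0.3],[-1,-44,0,0,0,0,0.3],[0,-44,0,0,0,0,0.3],[0,0,0,0,0,0,0.3],[0,0,0,0,0,0,0.3]]}}

```text
clock: 2.55
tool_pos: [0.4823, -0.2346, 0.2385]
eef_rot: [0.167, 0.986, 0.001, -0.0]
contact_force: [0.3, -0.1, 0.1]
opening: 0.699
finger_force: 0.0
```

Run:
```python
from h import *
P=[]
c=r.get_calibration("wrist");im,d=r.snapshot("wrist");cv2.imwrite("pics/w2.png",im);np.savez("w2.npz",im=im,d=d,**{k:np.array(v) for k,v in c.items()})
s=r.get_state();print(s["tool_pos"],s["q"].round(2),s["contact_force"])
```

```text
[ 0.48252993 -0.23323209  0.23864297] [ 0.56  0.58 -0.31  1.83  0.24  0.77  1.36] [0.15102527 0.33223703 1.0034222 ]
```

View pics/w2.png

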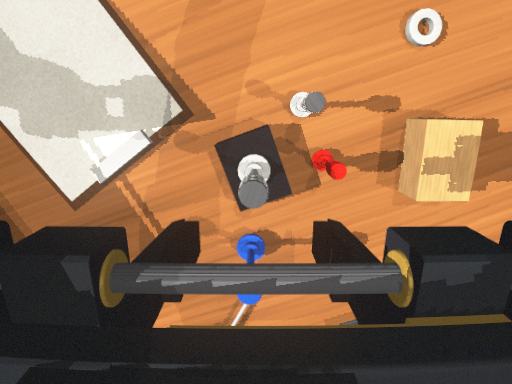

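The wrist view shows the knob at about (253,190), over the stop at (254,168) on the stand, with red and small grey look-alikes to the right.

Run:
```python
from h import *
a=np.load("w2.npz");c={k:a[k] for k in("intrinsics","dist_coeffs","pose")};d=a["d"]
L=[(u,v,*atd(c,u,v,d[v,u])) for v in range(150,215) for u in range(230,280) if d[v,u]>0]
L=np.array(L)
for zl,zh,n in((.142,.152,"knob top"),(.037,.043,"flange top")):
    Q=L[(L[:,4]>zl)&(L[:,4]<zh)];e=cv2.minEnclosingCircle((Q[:,2:4]*1000).astype(np.float32));print(n,len(Q),Q.mean(0).round(4),e)
s=cv2.minEnclosingCircle(Q[:,:2].astype(np.float32));Q=L[(L[:,4]>.142)&(L[:,4]<.152)];p=cv2.minEnclosingCircle(Q[:,:2].astype(np.float32));print(p,onz(c,*p[0],.147))
```

```text
knob top 676 [ 2.525843e+02  1.939808e+02  4.838000e-01 -2.367000e-01  1.453000e-01] ((484.1993713378906, -236.88363647460938), 13.034600257873535)
flange top 404 [ 2.535272e+02  1.656955e+02  4.789000e-01 -2.348000e-01  3.860000e-02] ((484.6920471191406, -237.1000518798828), 19.792139053344727)
((252.6213836669922, 193.5231170654297), 15.02919864654541) [ 0.48297533 -0.23639686  0.147     ]
```

Emit:
{"api": "step_arm", "payload": {"series": [[2,-1,-30,0,0,0,0.3],[0,0,-30,0,0,0,0.3],[0,0,-30,0,0,0,0.3],[0,0,-26,0,0,0,0.3],[0,0,-10,0,0,0,0.3],[0,0,0,0,0,0,0.3],[0,0,0,0,0,0,0.6],[0,0,0,0,0,0,0.8],[0,0,0,0,0,0,1],[0,0,0,0,0,0,1],[0,0,0,0,0,0,1],[0,0,0,0,0,0,1],[0,0,0,0,0,0,1]], "force": 30}}

```text
clock: 3.9
tool_pos: [0.4841, -0.2372, 0.113]
eef_rot: [0.167, 0.986, -0.0, 0.0]
contact_force: [-0.4, -0.3, 2.3]
opening: 0.285
finger_force: 30.0
```

Emit:
{"api": "step_arm", "payload": {"series": [[0,0,5,0,0,0,1],[0,0,10,0,0,0,1],[0,0,20,0,0,0,1],[0,0,25,0,0,0,1],[0,0,25,0,0,0,1],[0,0,15,0,0,0,1],[0,0,0,0,0,0,1],[0,0,0,0,0,0,1]]}}

```text
clock: 4.7
tool_pos: [0.4836, -0.2368, 0.2128]
eef_rot: [0.167, 0.986, 0.0, -0.0]
contact_force: [-1.0, 0.4, -0.9]
opening: 0.288
finger_force: 30.0
```

Emit:
{"api": "step_arm", "payload": {"series": [[0,10,0,0,0,0,1],[0,25,0,0,0,0,1],[0,32,0,0,0,0,1],[0,32,0,0,0,0,1],[0,32,0,0,0,0,1],[0,32,0,0,0,0,1],[1,32,0,0,0,0,1],[0,32,0,0,0,0,1],[1,32,0,0,0,0,1],[0,32,0,0,0,0,1],[0,32,0,0,0,0,1],[0,32,0,0,0,0,1],[0,32,0,0,0,0,1],[0,30,0,0,0,0,1],[0,18,0,0,0,0,1],[0,8,0,0,0,0,1],[0,0,0,0,0,0,1],[0,0,0,0,0,0,1],[0,0,0,0,0,0,1],[0,0,0,0,0,0,1]]}}

```text
clock: 6.7
tool_pos: [0.486, 0.2048, 0.2127]
eef_rot: [0.168, 0.986, -0.0, -0.0]
contact_force: [-0.0, -0.0, -1.6]
opening: 0.284
finger_force: 30.0
```

Run:
```python
from h import *
for n in("wrist","side"):
    c=r.get_calibration(n);im,d=r.snapshot(n);np.savez(n+"3.npz",im=im,d=d,**{k:np.array(v) for k,v in c.items()})
    if n=="wrist": A=im[60:260,130:380]
    else: B=im[80:240,120:290]
A=cv2.resize(A,(500,400),interpolation=cv2.INTER_CUBIC);B=cv2.resize(B,(300,400) if 0 else (300,282),interpolation=cv2.INTER_CUBIC)
B=cv2.copyMakeBorder(B,0,118,0,0,cv2.BORDER_CONSTANT);cv2.imwrite("pics/w3.png",np.hstack([A,B]))
s=r.get_state();print(s["tool_pos"],s["contact_force"],s["moment"],s["opening"])
```

```text
[0.48608101 0.20528707 0.21277393] [ 1.06615274 -0.05401978 -0.98780815] [-0.00769063  0.00917326 -0.03017495] 0.2813313760315982
```

View pics/w3.png

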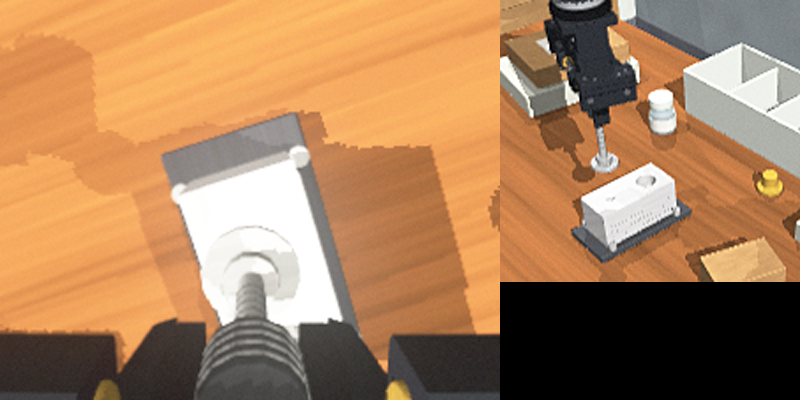

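The wrist crop shows the gauge held upright with the stop flange near crop (250,270). The side crop shows it hanging over the housing's narrow-bore end. I'll measure the flange centre and the tilt.

Run:
```python
from h import *
for n,(u0,u1,v0,v1) in (("wrist",(220,290,160,230)),("side",(150,200,140,185))):
    a=np.load(n+"3.npz");c={k:a[k] for k in("intrinsics","dist_coeffs","pose")};d=a["d"]
    L=np.array([(u,v,*atd(c,u,v,d[v,u])) for v in range(v0,v1) for u in range(u0,u1) if d[v,u]>0])
    for zl,zh in((.134,.145),(.145,.154)):
        Q=L[(L[:,4]>zl)&(L[:,4]<zh)&(abs(L[:,3]-.206)<.05)]
        if len(Q)>4: print(n,zl,len(Q),cv2.minEnclosingCircle((Q[:,2:4]*1000).astype(np.float32)),Q[:,4].mean().round(4),Q.min(0).round(3),Q.max(0).round(3))
    if n=="wrist":
        Q=L[(L[:,4]>.136)&(L[:,4]<.146)&(abs(L[:,3]-.206)<.05)];A=np.c_[Q[:,2:4],np.ones(len(Q))];print("tilt",np.linalg.lstsq(A,Q[:,4],rcond=None)[0])
a=np.load("side3.npz");c={k:a[k] for k in("intrinsics","dist_coeffs","pose")}
# bore in the side view
g=cv2.cvtColor(a["im"],cv2.COLOR_BGR2GRAY);u=120+609.5-500;u=120+(610-500)*170/300;v=80+200*170/300
u,v=int(u),int(v);print(u,v);print(g[v-6:v+7,u-8:u+9])
x=dark(a["im"],u-7,u+8,v-5,v+6,215);print(x,onz(c,x[0],x[1],.072))
```

```text
wrist 0.134 1185 ((486.2943115234375, 204.83787536621094), 19.97391700744629) 0.1383 [2.30e+02 1.73e+02 4.67e-01 1.85e-01 1.34e-01] [2.79e+02 2.19e+02 5.06e-01 2.25e-01 1.45e-01]
wrist 0.145 406 ((486.39801025390625, 205.13064575195312), 10.994122505187988) 0.1483 [2.41e+02 1.87e+02 4.76e-01 1.94e-01 1.45e-01] [2.68e+02 2.12e+02 4.96e-01 2.16e-01 1.54e-01]
tilt [-0.01038805 -0.00381368  0.14415512]
side 0.134 96 ((485.49383544921875, 200.55816650390625), 20.158042907714844) 0.1381 [1.71e+02 1.68e+02 4.67e-01 1.81e-01 1.34e-01] [1.86e+02 1.77e+02 5.05e-01 2.18e-01 1.45e-01]
side 0.145 38 ((485.1026611328125, 200.53858947753906), 11.053677558898926) 0.1478 [1.74e+02 1.67e+02 4.75e-01 1.90e-01 1.45e-01] [1.82e+02 1.72e+02 4.96e-01 2.12e-01 1.52e-01]
182 193
[[145 236 255 255 255 255 254 253 253 253 253 253 253 253 254 252 252]
 [253 255 255 255 254 253 253 253 252 253 253 253 253 251 252 247 247]
 [255 255 254 253 253 253 253 252 252 253 254 254 252 246 247 247 249]
 [254 254 253 253 252 252 253 255 255 255 253 253 247 248 248 247 248]
 [253 253 252 252 252 253 253 254 255 252 237 240 249 248 248 248 248]
 [252 252 252 252 253 248 243 228 230 223 174 239 249 248 247 247 247]
 [251 252 252 253 253 250 224 227 239 212 235 254 247 246 246 245 247]
 [252 252 253 252 253 254 250 250 251 240 255 255 251 250 247 248 248]
 [252 252 252 252 253 253 254 254 254 254 254 252 253 253 251 248 250]
 [253 252 253 253 252 253 253 253 253 252 253 253 253 254 255 254 251]
 [254 253 253 253 253 253 253 254 254 254 254 255 255 255 254 252 240]
 [255 255 253 254 254 247 247 248 250 250 251 252 255 251 241 223 226]
 [255 255 255 247 248 227 231 232 233 233 232 231 240 225 224 226 226]]
(np.float64(183.9318181818182), np.float64(192.0681818181818), np.int64(2)) [0.49000726 0.19869756 0.072     ]
```

Flange centre is (0.486, 0.205) and the bore is (0.486, 0.2066), both from the wrist camera, so I shift y by +1.5 mm and descend.

Emit:
{"api": "step_arm", "payload": {"series": [[0,1.5,-10,0,0,0,1],[0,0,-15,0,0,0,1],[0,0,-12,0,0,0,1],[0,0,-6,0,0,0,1],[0,0,0,0,0,0,1],[0,0,-1,0,0,0,1],[0,0,-1,0,0,0,1],[0,0,-1,0,0,0,1],[0,0,-1,0,0,0,1],[0,0,-1,0,0,0,1],[0,0,-1,0,0,0,1],[0,0,-1,0,0,0,1],[0,0,0,0,0,0,1],[0,0,0,0,0,0,1]]}}

```text
clock: 8.2
tool_pos: [0.4859, 0.2076, 0.1627]
eef_rot: [0.167, 0.986, -0.0, -0.0]
contact_force: [0.5, 0.7, -0.9]
opening: 0.284
finger_force: 30.0
```

Emit:
{"api": "step_arm", "payload": {"series": [[0,0,-1,0,0,0,1],[0,0,-1,0,0,0,1],[0,0,-1,0,0,0,1],[0,0,0,0,0,0,1],[0,0,0,0,0,0,1]]}}

```text
clock: 8.7
tool_pos: [0.4858, 0.2074, 0.1596]
eef_rot: [0.167, 0.986, -0.0, -0.0]
contact_force: [1.0, 0.2, -1.7]
opening: 0.288
finger_force: 30.0
```

Emit:
{"api": "step_arm", "payload": {"series": [[0,0,-1,0,0,0,1],[0,0,-1,0,0,0,1],[0,0,-1,0,0,0,1],[0,0,-1,0,0,0,1],[0,0,0,0,0,0,1],[0,0,0,0,0,0,1]]}}

```text
clock: 9.3
tool_pos: [0.4858, 0.2075, 0.1556]
eef_rot: [0.167, 0.986, -0.0, -0.0]
contact_force: [0.5, -1.4, -1.5]
opening: 0.285
finger_force: 30.0
```

```bash
python3 -c "
from h import *
F=[r.get_state() for _ in range(1)][0]
print(F['contact_force'],F['moment'],F['tool_pos'])"
```

```text
[ 0.48404745 -1.35093201 -1.51760613] [-0.26867363 -0.03613954  0.0302281 ] [0.48584822 0.20753543 0.15563427]
```

Emit:
{"api": "step_arm", "payload": {"series": [[0,-0.5,-1,0,0,0,1],[0,0,-1,0,0,0,1],[0,0,-1,0,0,0,1],[0,0,-1,0,0,0,1],[0,0,-1,0,0,0,1],[0,0,-1,0,0,0,1],[0,0,-1,0,0,0,1],[0,0,0,0,0,0,1],[0,0,0,0,0,0,1]]}}

```text
clock: 10.2
tool_pos: [0.4861, 0.2071, 0.1488]
eef_rot: [0.167, 0.986, 0.0, 0.0]
contact_force: [0.3, -0.5, 1.8]
opening: 0.285
finger_force: 30.0
```

The force rose by about 3 N at 14 mm depth, which is the stop sliding. I'll continue to 25 mm and then creep.

Emit:
{"api": "step_arm", "payload": {"series": [[0,0,-1,0,0,0,1],[0,0,-1,0,0,0,1],[0,0,-1,0,0,0,1],[0,0,-1,0,0,0,1],[0,0,-1,0,0,0,1],[0,0,-1,0,0,0,1],[0,0,-1,0,0,0,1],[0,0,-1,0,0,0,1],[0,0,-1,0,0,0,1],[0,0,-1,0,0,0,1],[0,0,0,0,0,0,1],[0,0,0,0,0,0,1]]}}

```text
clock: 11.4
tool_pos: [0.4858, 0.2072, 0.1386]
eef_rot: [0.167, 0.986, 0.0, -0.0]
contact_force: [0.3, -1.0, 0.6]
opening: 0.29
finger_force: 30.0
```

Emit:
{"api": "step_arm", "payload": {"series": [[0,0,-0.3,0,0,0,1],[0,0,-0.3,0,0,0,1],[0,0,-0.3,0,0,0,1],[0,0,-0.3,0,0,0,1],[0,0,0,0,0,0,1]]}}

```text
clock: 11.9
tool_pos: [0.4859, 0.2071, 0.1375]
eef_rot: [0.167, 0.986, 0.0, -0.0]
contact_force: [-0.4, -0.8, 2.1]
opening: 0.288
finger_force: 30.0
```

I'll reduce the grip to 10 N so that slip limits the push, and creep to the bottom.

Emit:
{"api": "step_arm", "payload": {"series": [[0,0,0,0,0,0,1],[0,0,0,0,0,0,1],[0,0,-0.4,0,0,0,1],[0,0,-0.4,0,0,0,1],[0,0,-0.4,0,0,0,1],[0,0,0,0,0,0,1]], "force": 10}}

```text
clock: 12.5
tool_pos: [0.4859, 0.2071, 0.1363]
eef_rot: [0.167, 0.986, 0.0, -0.0]
contact_force: [0.6, -0.2, 2.0]
opening: 0.29
finger_force: 10.0
```

Emit:
{"api": "step_arm", "payload": {"series": [[0,0,-0.4,0,0,0,1],[0,0,-0.4,0,0,0,1],[0,0,-0.4,0,0,0,1],[0,0,0,0,0,0,1]]}}

```text
clock: 12.9
tool_pos: [0.4859, 0.2072, 0.1351]
eef_rot: [0.167, 0.986, 0.0, -0.0]
contact_force: [0.8, -0.9, 2.1]
opening: 0.291
finger_force: 10.0
```

Emit:
{"api": "step_arm", "payload": {"series": [[0,0,-0.4,0,0,0,1],[0,0,-0.4,0,0,0,1],[0,0,-0.4,0,0,0,1],[0,0,0,0,0,0,1]]}}

```text
clock: 13.3
tool_pos: [0.4859, 0.2071, 0.1339]
eef_rot: [0.167, 0.986, 0.0, -0.0]
contact_force: [0.7, -0.7, 1.7]
opening: 0.294
finger_force: 10.0
```

Emit:
{"api": "step_arm", "payload": {"series": [[0,0,-0.4,0,0,0,1],[0,0,-0.4,0,0,0,1],[0,0,-0.4,0,0,0,1],[0,0,0,0,0,0,1]]}}

```text
clock: 13.7
tool_pos: [0.4859, 0.2071, 0.1327]
eef_rot: [0.167, 0.986, -0.0, -0.0]
contact_force: [1.0, -1.0, 1.1]
opening: 0.289
finger_force: 10.0
```

Emit:
{"api": "step_arm", "payload": {"series": [[0,0,-0.4,0,0,0,1],[0,0,-0.4,0,0,0,1],[0,0,-0.4,0,0,0,1],[0,0,0,0,0,0,1]]}}

```text
clock: 14.1
tool_pos: [0.4859, 0.2071, 0.1315]
eef_rot: [0.167, 0.986, 0.0, -0.0]
contact_force: [-0.1, -0.9, 1.7]
opening: 0.292
finger_force: 10.0
```

Emit:
{"api": "step_arm", "payload": {"series": [[0,0,-0.4,0,0,0,1],[0,0,-0.4,0,0,0,1],[0,0,0,0,0,0,1]]}}

```text
clock: 14.4
tool_pos: [0.4859, 0.2071, 0.1307]
eef_rot: [0.167, 0.986, 0.0, -0.0]
contact_force: [0.8, -1.7, 1.2]
opening: 0.29
finger_force: 10.0
```

Emit:
{"api": "step_arm", "payload": {"series": [[0,0,-0.4,0,0,0,1],[0,0,-0.4,0,0,0,1],[0,0,0,0,0,0,1]]}}

```text
clock: 14.7
tool_pos: [0.4859, 0.2071, 0.1299]
eef_rot: [0.167, 0.986, 0.0, -0.0]
contact_force: [0.5, -1.3, 2.7]
opening: 0.286
finger_force: 10.0
```

Emit:
{"api": "step_arm", "payload": {"series": [[0,0,-0.4,0,0,0,1],[0,0,-0.4,0,0,0,1],[0,0,0,0,0,0,1]]}}

```text
clock: 15.0
tool_pos: [0.4859, 0.2071, 0.1291]
eef_rot: [0.167, 0.986, 0.0, -0.0]
contact_force: [0.3, -1.5, 2.4]
opening: 0.291
finger_force: 10.0
```

Run:
```python
from h import *
c=r.get_calibration("wrist");im,d=r.snapshot("wrist")
L=np.array([atd(c,u,v,d[v,u]) for v in range(160,235) for u in range(215,295) if d[v,u]>0])
L=L[abs(L[:,1]-.206)<.03]
h,e=np.histogram(L[:,2],bins=np.arange(.06,.15,.004));print(list(zip(e.round(3),h)))
print(r.get_state()["contact_force"])
```

```text
[(np.float64(0.06), np.int64(31)), (np.float64(0.064), np.int64(30)), (np.float64(0.068), np.int64(2542)), (np.float64(0.072), np.int64(303)), (np.float64(0.076), np.int64(996)), (np.float64(0.08), np.int64(45)), (np.float64(0.084), np.int64(433)), (np.float64(0.088), np.int64(33)), (np.float64(0.092), np.int64(29)), (np.float64(0.096), np.int64(32)), (np.float64(0.1), np.int64(28)), (np.float64(0.104), np.int64(29)), (np.float64(0.108), np.int64(20)), (np.float64(0.112), np.int64(0)), (np.float64(0.116), np.int64(0)), (np.float64(0.12), np.int64(0)), (np.float64(0.124), np.int64(6)), (np.float64(0.128), np.int64(94)), (np.float64(0.132), np.int64(177)), (np.float64(0.136), np.int64(232)), (np.float64(0.14), np.int64(166)), (np.float64(0.144), np.int64(183))]
[ 0.84711379 -2.13493479  2.26251555]
```

The stop is flat on the face (flange top at about 0.078). I'll keep going.

Emit:
{"api": "step_arm", "payload": {"series": [[0,-0.3,-0.4,0,0,0,1],[0,0,-0.4,0,0,0,1],[0,0,-0.4,0,0,0,1],[0,0,0,0,0,0,1]]}}

```text
clock: 15.45
tool_pos: [0.4861, 0.207, 0.1282]
eef_rot: [0.167, 0.986, 0.0, 0.0]
contact_force: [0.0, -1.4, 5.0]
opening: 0.291
finger_force: 10.0
```

Emit:
{"api": "step_arm", "payload": {"series": [[0,0,-0.4,0,0,0,1],[0,0,-0.4,0,0,0,1],[0,0,0,0,0,0,1]]}}

```text
clock: 15.75
tool_pos: [0.4865, 0.2071, 0.1281]
eef_rot: [0.167, 0.986, 0.0, 0.001]
contact_force: [0.0, -1.1, 11.3]
opening: 0.29
finger_force: 10.0
```

Bottomed at about 35 mm with roughly 12 N of push. I'll ease off slightly and hold.

Emit:
{"api": "step_arm", "payload": {"series": [[0,0,0.2,0,0,0,1],[0,0,0,0,0,0,1],[0,0,0,0,0,0,1],[0,0,0,0,0,0,1],[0,0,0,0,0,0,1],[0,0,0,0,0,0,1],[0,0,0,0,0,0,1],[0,0,0,0,0,0,1]]}}

```text
clock: 16.55
tool_pos: [0.4863, 0.2071, 0.1281]
eef_rot: [0.167, 0.986, 0.0, 0.001]
contact_force: [0.5, -0.8, 9.6]
opening: 0.289
finger_force: 10.0
```

Emit:
{"api": "step_arm", "payload": {"series": [[0,0,0,0,0,0,1],[0,0,0,0,0,0,1],[0,0,0,0,0,0,1],[0,0,0,0,0,0,1],[0,0,0,0,0,0,1],[0,0,0,0,0,0,1],[0,0,0,0,0,0,1],[0,0,0,0,0,0,1],[0,0,0,0,0,0,1],[0,0,0,0,0,0,1]]}}

```text
clock: 17.55
tool_pos: [0.4864, 0.2071, 0.1281]
eef_rot: [0.167, 0.986, 0.0, 0.001]
contact_force: [0.2, -0.6, 9.3]
opening: 0.29
finger_force: 10.0
```

Emit:
{"api": "step_arm", "payload": {"series": [[0,0,0,0,0,0,1],[0,0,0,0,0,0,1],[0,0,0,0,0,0,1],[0,0,0,0,0,0,1],[0,0,0,0,0,0,1],[0,0,0,0,0,0,1]]}}

```text
clock: 18.15
tool_pos: [0.4864, 0.2071, 0.1281]
eef_rot: [0.167, 0.986, 0.0, 0.001]
contact_force: [-0.5, -0.5, 9.2]
opening: 0.293
finger_force: 10.0
```

Emit:
{"api": "step_arm", "payload": {"series": [[0,0,0.4,0,0,0,1],[0,0,0.3,0,0,0,1],[0,0,0,0,0,0,1],[0,0,0,0,0,0,0.65],[0,0,0,0,0,0,0.5],[0,0,0,0,0,0,0.4],[0,0,0,0,0,0,0.3],[0,0,0,0,0,0,0.3],[0,0,0,0,0,0,0.3],[0,0,0,0,0,0,0.3]]}}

```text
clock: 19.15
tool_pos: [0.4859, 0.2068, 0.128]
eef_rot: [0.167, 0.986, 0.0, -0.0]
contact_force: [0.3, 1.0, -1.0]
opening: 0.702
finger_force: 0.0
```

Emit:
{"api": "step_arm", "payload": {"series": [[0,0,5,0,0,0,0.3],[0,0,10,0,0,0,0.3],[0,0,20,0,0,0,0.3],[0,0,30,0,0,0,0.3],[0,0,30,0,0,0,0.3],[0,0,15,0,0,0,0.3],[0,0,0,0,0,0,0.3],[0,0,0,0,0,0,0.3]]}}

```text
clock: 19.95
tool_pos: [0.4858, 0.2067, 0.2383]
eef_rot: [0.167, 0.986, 0.0, 0.0]
contact_force: [0.2, 0.2, -0.6]
opening: 0.703
finger_force: 0.0
```

Run:
```python
from h import *
c=r.get_calibration("wrist");im,d=r.snapshot("wrist");s,_=r.snapshot("side")
P=np.array([(u,v,*atd(c,u,v,d[v,u])) for v in range(120,270) for u in range(200,310) if d[v,u]>0])
P=P[abs(P[:,3]-.206)<.035]
for zl,zh in((.076,.080),(.084,.09),(.155,.17)):
    Q=P[(P[:,4]>zl)&(P[:,4]<zh)]
    if len(Q): print(zl,len(Q),cv2.minEnclosingCircle((Q[:,2:4]*1000).astype(np.float32)),np.median(Q[:,4]).round(4))
B=cv2.resize(s[80:240,120:290],(400,376));A=cv2.resize(im[60:260,130:380],(400,376));cv2.imwrite("pics/end.png",np.hstack([A,B]))
```

```text
0.076 422 ((486.6140441894531, 207.00863647460938), 19.640535354614258) 0.0769
0.084 125 ((485.5124206542969, 207.6245880126953), 10.17261791229248) 0.0867
0.155 804 ((486.5195617675781, 207.4923858642578), 13.096259117126465) 0.1605
```

View pics/end.png

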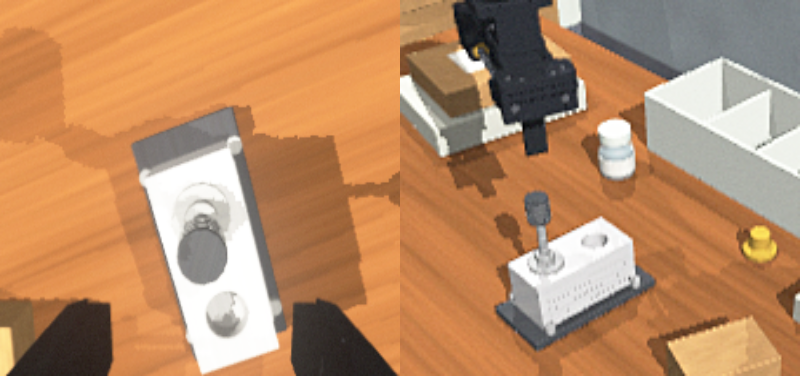

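The gauge stands upright in the narrow bore. Its knob centre is above the stop centre within 1 mm, the stop is flat on the face, and the arm is clear.

```bash
python3 -c "
from plant import r
print(r.finish_job())"
```

```text
the job is handed in; nothing more can be done
None
```

The job is handed in, with no verdict returned: the gauge is released and stands upright in the narrow bore, bottomed at about 35 mm depth with its stop flat on the face, after a hold of about 2.4 s at roughly 11 N.

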